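# Clip in the drying capsule and tug-test it

## Robot

A 6-joint arm with a two-finger parallel gripper is mounted at the origin on the work surface. World frame = base frame: x ahead of the robot, y to its left, z up, the work surface at z = 0. Lengths are in m, angles in rad, forces in N, time in s.
With the tool pointing down it reaches from about 0.275 to 0.825 m from the base axis. Payload 4.9 kg.
Tool frame: the origin (TCP) lies midway between the tips of the shut fingers; the grasp point (between the pads) lies 19 mm behind it (grip_point_offset is the distance from the TCP to the grasp point, in m); z points along the fingers, y is the line along which they close (so a half turn about z gives the same grasp; the last joint's range is limited). The gripper opens to 85 mm and grips with 20 to 120 N. Pads are 22 mm wide; open, the fingers measure 114 mm over their backs; the gripper's body (76 mm by 85 mm) begins 54 mm behind the grasp point. The pads swing forward as they close: fully open they stand 13 mm farther back than shut.
Start: joints at [1.005, 0.326, -0.193, 1.052, 0, 1.437], TCP at [0.23, 0.5, 0.231] pointing down, gripper open.
Joint ranges: [-2.65, 2.65], [-0.97, 1.79], [-1.3, 1.35], [-1.93, 2.1], [-1.47, 1.37], [-3.14, 3.14]. Speed limits (rad/s): [2.57, 2.57, 3.14, 3.14, 3.14, 3.14].

## Interface

Orientations are given as a rotation vector (axis times angle).
In Python, from cell import * gives the robot as it stands. Calls block until the motion is done:
- movep(position, orientation): joint-space move of the TCP to a pose.
- move_l(position, velocity=0.15, rot=None, until_force=None): straight line of the TCP; rot=None keeps the orientation; velocity is the mean speed in m/s. With until_force (N) it stops when the force on the tool has changed by that much, and returns True; else False.
- set_joints(angles): joint-space move.
- let_go() and grab(newtons=None): open the fingers fully, or close them until they stop; newtons is the grip in N (None keeps the last).
- sleep(seconds).
- ik(position, orientation): joint angles nearest the present ones, or None.
- get_state(): the state.
- grab_frame(name): name is "scene" or "top" or "wrist"; returns a dict with "img" (420x560x3 uint8, red, green, blue), "fx", "fy", "cx", "cy" (pixels), "cam_to_world" (4x4, takes a point from camera to world coordinates); the wrist camera has in their place "T_tool_cam" (4x4, takes a point from camera to tool coordinates, whose origin is the TCP and whose axes are the flange's). Camera axes: x right, y down, z forward; pixel columns grow to the right and rows downward; lengths in m; the calibration is good to about 2 mm. A picture is of the moment at which its call begins: read the wrist's pose just before it. There is no depth.
A pose or a line that the arm cannot do raises MotionError and nothing moves.
- sign_off(): hands the job in; it is judged then, once.
Trained networks look in the newest picture that a camera, given by its name, has taken for a name from the list of things; names that differ only in an ending like _2 or _b are one class to them, and where a whole thing is asked for, a point or a joint stands for the part that bears it (a point fixed in the world has none). Each returns a list of dicts, best first, with "score" (0 to 1); they miss things now and then, are a little off and sometimes report something else, mostly with a low value. They report only what shows in the picture. A call takes as long as a camera call.
- spot_in(camera, name): "centre" ([column, row] in pixels, amid what is visible of it).
- silhouettes(camera, name): "mask" (420x560 bool, what is visible of it) and "centre" ([column, row] in pixels, amid what is visible of it).
- tip_of(camera, name): "centre" ([column, row] in pixels: a listed point, or the origin of a listed thing).
The state is a dict: "clock": time; "q": joint angles; "joint_velocities": joint speeds; "tau": joint torques, N m; "position": TCP position; "eef_rot": TCP orientation; "contact_force": force on the tool from outside, world axes, zero at the start; "wrist_torque": the same for the moment, N m; "finger_gap": opening from 0.0 (shut) to 1.0 (fully open); "grasp_force": force on a finger pad.
Only numpy, scipy, OpenCV 4.12 (cv2) and the standard library are available. Lean on these libraries where they do the work, as an engineer would, in place of code of your own. Each camera call takes 0.05 s, during which the arm holds its last target. There are 200 camera calls.

## Task

Press the drying capsule down by its round tube into the two spring clips on the wooden battery block until it snaps fully home in both, its lid clear of the clips; never press harder than 30 newtons. Then prove that it holds: pull it straight up with a slowly rising force to about 8 newtons and never over 11, keep that pull on for a second, and ease off. Let go with the capsule still fully home, and leave the lamp, ring dish and glasses case alone.

Things in the scene. Friction and masses are not known exactly. Their poses are not given: they have to be found in the camera images.
- capsule: Dark blue metal drying capsule, about 90 g, lying on the nightstand: round tube 30 mm in diameter, 80 mm long; then a 15 mm domed foot at one end, a six-sided lid (30 mm across flats, 24 mm long; leave it on) at the other. Origin: on the axis midway along the round tube, where to grip it; x along the axis to the lid. The axis lies 15 mm above the nightstand top. The lid's flats stop it rolling.
- clip_seat (a point): Where the capsule's origin lies when fully home: midway between the two clips, 22 mm to the block's -x and 42 mm above its underside (45 to 48 mm above the nightstand top). y runs along the clip row, as the seated capsule's axis does (lid at either end); z up. Pulled straight up, the seated capsule rises in the clips about 0.5 mm at 8 N, 1 mm at 13 N, and comes out at about 20 N.
- lamp: Chrome bedside lamp, 110 mm base, 215 mm high with a conical shade 96 mm wide, loose. Origin: centre of its underside. To be left alone.
- ring_dish: White ceramic ring dish, 90 mm wide, 22 mm high, loose. Origin: centre of its underside. To be left alone.
- glasses_case: Black glasses case, 155 mm along its y, 60 mm wide, 36 mm high, loose. Origin: centre of its underside. To be left alone.
- clip_left (a point): Centre of the spring clip at the block's +y side, on the seated capsule's axis, 28 mm from clip_seat. A steel bow 10 mm wide, open at the top: lips 20 mm apart at 12 mm above this point, flaring to 35 mm apart at 21 mm above. Pressing the tube into both clips takes about 13 N in all; it touches the flares some 24 mm above its seat, and snaps down over the last 8 mm on to the solid clip floors.
- clip_right (a point): The same for the clip at the block's -y side. Between the clips 46 mm is free for fingers, down to the block's top 24 mm below the axis.
- block (a joint): Wooden battery block, 100 mm (its x) by 150 mm (its y), 18 mm high, stuck to the white metal nightstand top (z = 0) on four foam pads, 3 to 6 mm thick: round battery holes in its +x half, two steel spring clips on its -x half. The value is how far it has risen on the pads (m), 0 at rest; they give 1 mm for 25 N up or down, and do not let go.

How it is judged:
On the way, in this order (a step that is already met when the one before it is completed fails the run):
1. the capsule is fully home in both clips, with no pull over 4 N on it (x of capsule in the frame of clip_seat between -0.003 and 0.003 m and y of capsule in the frame of clip_seat between -0.007 and 0.007 m and z of capsule in the frame of clip_seat between -0.003 and 0.001 m and angle between the x axis of capsule and the y axis of clip_seat, either way round below 0.05 rad and value of joint block below 0.00016 m), for 0.2 s.
2. the seated capsule is pulled up with at least 6 N for 0.6 s and the clips hold it (6 N lifts the block 0.24 mm on its pads) (value of joint block above 0.00024 m and z of capsule in the frame of clip_seat between -0.003 and 0.003 m and contact force between the fingers and capsule above 2 N), for 0.6 s.
At the end, for the whole second after the job is handed in: The capsule lies at rest and released in both clips: axis within 1 mm of its seated height, 3 mm sideways, 7 mm endways of the seat point and 3 degrees of the clip row (lid at either end), after having been proved with an upward pull of about 8 N (x of capsule in the frame of clip_seat between -0.003 and 0.003 m and y of capsule in the frame of clip_seat between -0.007 and 0.007 m and z of capsule in the frame of clip_seat between -0.003 and 0.001 m and angle between the x axis of capsule and the y axis of clip_seat, either way round below 0.05 rad and linear speed of capsule below 0.02 m/s and contact force between the fingers and capsule below 0.05 N); the robot touches nothing.
It fails at once if the block is pressed down with more than 35 N (value of joint block below -0.0014 m).
It fails at once if the capsule is pulled against the clips with more than 13 N (value of joint block above 0.00052 m).
It fails at once if the lamp is shifted or tipped (distance of lamp from where it was at the start of the episode above 0.015 m or angle between lamp's own z axis and vertical above 0.2 rad).
It fails at once if the ring dish is shifted (distance of ring_dish from where it was at the start of the episode above 0.015 m).
It fails at once if the glasses case is shifted (distance of glasses_case from where it was at the start of the episode above 0.015 m).
It also fails if it takes over 53 s, if anything falls off the work surface, if the arm or the gripper's body presses on something with over 40 N, if the wrist force passes 120 N, or if a joint passes its speed limit or range.

## Working session

There is one attempt and no reset: what is moved stays moved. The work goes in short steps, each a Python script; the robot and the scene stay as the last script left them, time stands still between calls to the robot, and variables do not carry over. Pictures are saved under pics/ and viewed, at most 10 in all, crops included, and the job is handed in when it is done.

```bash
mkdir -p pics; ls; cat > h.py <<'E'
from cell import *
import numpy as np, cv2
from scipy.spatial.transform import Rotation as R
def cam(name):
    s=get_state(); f=grab_frame(name)
    if name=="wrist":
        T=np.eye(4); T[:3,:3]=R.from_rotvec(s["eef_rot"]).as_matrix(); T[:3,3]=s["position"]
        f["cam_to_world"]=T@np.array(f["T_tool_cam"])
    return f
def ray(f,p):
    T=np.array(f["cam_to_world"]); d=T[:3,:3]@[(p[0]-f["cx"])/f["fx"],(p[1]-f["cy"])/f["fy"],1]
    return T[:3,3],d/np.linalg.norm(d)
def onz(f,p,z):
    o,d=ray(f,p); return o+d*(z-o[2])/d[2]
def tri(rays):
    A=0;b=0
    for o,d in rays:
        P=np.eye(3)-np.outer(d,d); A=A+P; b=b+P@o
    x=np.linalg.solve(A,b); return x,[round(float(np.linalg.norm((np.eye(3)-np.outer(d,d))@(x-o))),4) for o,d in rays]
E
python3 - <<'E'
from h import *
np.set_printoptions(precision=4,suppress=True)
ims=[];F={}
for c in ["scene","top","wrist"]:
    F[c]=f=cam(c); cv2.imwrite(f"pics/{c}0.png",f["img"][:,:,::-1])
    print(c,np.array(f["cam_to_world"])[:3,3])
for n in ["capsule","clip_seat","clip_left","clip_right","block","lamp","ring_dish","glasses_case"]:
    rs=[]
    for c in F:
        r=tip_of(c,n)
        print(n,c,[(np.round(x["centre"],1),round(x["score"],2)) for x in r[:2]])
        if r and r[0]["score"]>.5: rs.append(ray(F[c],r[0]["centre"]))
    if len(rs)>1: print("   ",*tri(rs))
s=get_state();print(s["clock"],s["eef_rot"],s["contact_force"])
cv2.imwrite("pics/st.png",cv2.resize(np.hstack([F[c]["img"][:,:,::-1] for c in ["scene","top"]]),(800,300)))
E
```

```text
pics
scene [ 0.9258 -0.2892  0.8011]
top [ 0.5643 -0.0078  0.8051]
wrist [0.1537 0.5347 0.3736]
capsule scene [(array([184.9, 241.3]), 0.56)]
capsule top [(array([375.6, 273.7]), 0.65)]
capsule wrist []
    [ 0.4817 -0.1736 -0.0004] [0.0011, 0.0011]
clip_seat scene [(array([282. , 150.4]), 0.74)]
clip_seat top [(array([213.6, 288.9]), 0.58)]
clip_seat wrist []
    [0.4617 0.126  0.0379] [0.0015, 0.0015]
clip_left scene [(array([290.8, 143.6]), 0.94), (array([272. , 153.5]), 0.6)]
clip_left top [(array([197.9, 282.3]), 0.66)]
clip_left wrist []
    [0.4739 0.1473 0.0565] [0.0052, 0.0052]
clip_right scene [(array([273.8, 154.9]), 0.95)]
clip_right top [(array([232.7, 294.3]), 0.94)]
clip_right wrist []
    [0.4563 0.0964 0.0407] [0.0053, 0.0053]Traceback (most recent call last):
  File "<stdin>", line 10, in <module>
ValueError: it knows: capsule, clip_left, clip_right, clip_seat, glasses_case, lamp, ring_dish
```

View pics/top0.png

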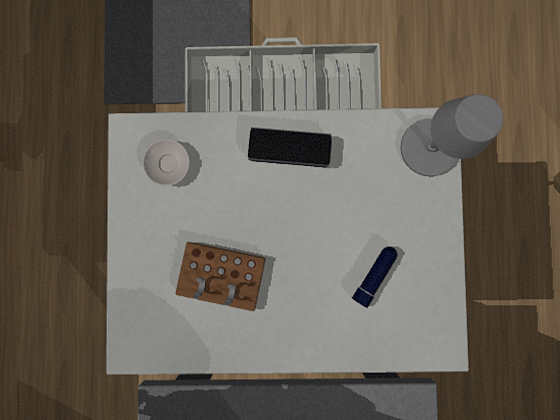

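View pics/scene0.png

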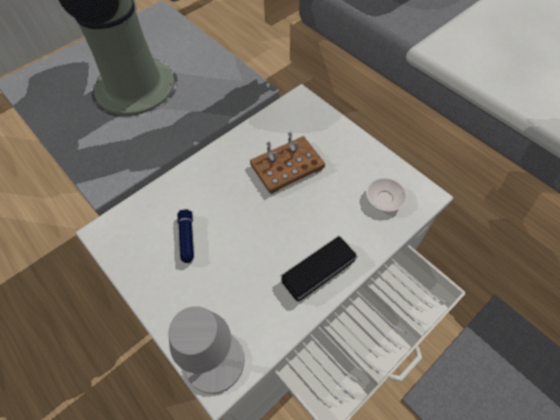

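The top view (up = +x, left = +y) shows the capsule at about (377,274), lid towards the robot at (362,298). The clips are at (200,287) and (233,294) on the block, and there are no obstacles near either. I'll look from close by with the wrist camera.

```bash
cat >> h.py <<'E'
np.set_printoptions(precision=4,suppress=True)
def rot(az):  # tool z down, tool x along azimuth az
    x=np.array([np.cos(az),np.sin(az),0]); z=np.array([0,0,-1.])
    return R.from_matrix(np.c_[x,np.cross(z,x),z]).as_rotvec()
E
python3 - <<'E'
from h import *
f=cam("wrist"); print(np.array(f["T_tool_cam"]),f["fx"],get_state()["eef_rot"],rot(0))
for n,p in (("cap",[.482,-.174,.2]),("blk",[.462,.126,.2])):
  for a in ((150,-30) if n=="cap" else (78,-102)):
    q=ik(p,rot(np.radians(a))); print(n,a,q)
f=cam("top"); a=onz(f,[388,252],.015); b=onz(f,[360,300],.015); print(np.degrees(np.arctan2(*(b-a)[1::-1])))
rs=silhouettes("top","capsule"); m=rs[0]["mask"]; print(rs[0]["score"],m.sum())
a=onz(f,[233,294],.04); b=onz(f,[200,287],.04); print(np.degrees(np.arctan2(*(b-a)[1::-1])))
E
```

```text
[[-0.0007 -0.9454 -0.326   0.0842]
 [ 1.     -0.0004 -0.001   0.0002]
 [ 0.0008 -0.326   0.9454 -0.143 ]
 [ 0.      0.      0.      1.    ]] 351.2035704601671 [-0.673  -3.0687 -0.0001] [3.1416 0.     0.    ]
cap 150 [-0.4906  0.2814 -0.3398  0.9496  0.      0.033 ]
cap -30 [-0.4906  0.2814 -0.3398  0.9496 -0.     -3.1086]
blk 78 [ 0.1119  0.2209 -0.4216  0.9283  0.      1.8922]
blk -102 [ 0.1119  0.2209 -0.4216  0.9283 -0.     -1.2494]
148.38932162133707
0.77 1110
77.50256939126733
```

```bash
cat > look.py <<'E'
from h import *
import pickle
V=[]
def view(p,az,names,tag):
    movep(p,rot(np.radians(az))); sleep(.15)
    f=cam("wrist"); cv2.imwrite(f"pics/{tag}.png",f["img"][:,:,::-1])
    d={"f":f,"tag":tag}
    for n in names:
        r=tip_of("wrist",n); d[n]=[(x["centre"],x["score"]) for x in r]
        print(tag,n,[(np.round(c,1),round(s,2)) for c,s in d[n][:3]])
    if "capsule" in names:
        r=silhouettes("wrist","capsule"); d["mask"]=r[0]["mask"] if r else None
    V.append(d)
c=["clip_seat","clip_left","clip_right"]
view([.462,.126,.19],77.5,c,"b1")
view([.445,.06,.19],77.5,c,"b2")
view([.482,-.174,.17],148.4,["capsule"],"c1")
view([.52,-.20,.17],148.4,["capsule"],"c2")
pickle.dump(V,open("V.pkl","wb"))
for n in c+["capsule"]:
    rs=[ray(d["f"],d[n][0][0]) for d in V if d.get(n)]
    if len(rs)>1: print(n,*tri(rs))
for d in V[2:]:
    m=d["mask"]; 
    if m is None: continue
    ct=max(cv2.findContours(m.astype(np.uint8),0,1)[0],key=cv2.contourArea)
    w=np.array([onz(d["f"],p,.015)[:2] for p in ct[:,0].astype(float)])
    r=cv2.minAreaRect((w*1000).astype(np.float32)); print(d["tag"],r,cv2.boxPoints(r))
print(get_state()["clock"])
E
python3 look.py; python3 -c "
import cv2,numpy as np
cv2.imwrite('pics/m1.png',np.hstack([cv2.resize(cv2.imread(f'pics/{t}.png'),(400,300)) for t in('b1','c1')]))"
```

```text
b1 clip_seat [(array([284.6, 193.1]), 0.8)]
b1 clip_left [(array([284.2, 161.7]), 0.96)]
b1 clip_right [(array([284.1, 224.6]), 0.63)]
b2 clip_seat [(array([285.4, 107.9]), 0.75)]
b2 clip_left [(array([286.8,  73.2]), 0.69)]
b2 clip_right [(array([287.3, 146.4]), 0.94)]
c1 capsule [(array([286.4, 190.9]), 0.64)]
c2 capsule [(array([289.9, 140.1]), 0.65)]
clip_seat [0.4629 0.1268 0.0529] [0.0006, 0.0006]
clip_left [0.4687 0.1513 0.0466] [0.0001, 0.0001]
clip_right [0.457  0.097  0.0475] [0.0004, 0.0004]
capsule [ 0.4871 -0.1725  0.013 ] [0.0001, 0.0001]
c1 ((481.57696533203125, -168.3021240234375), (33.921382904052734, 123.8625717163086), 57.63007736206055) [[ 420.1888 -149.4703]
 [ 524.8043 -215.7843]
 [ 542.9652 -187.134 ]
 [ 438.3497 -120.82  ]]
c2 ((481.52288818359375, -168.30470275878906), (34.47555160522461, 122.88108825683594), 57.713035583496094) [[ 420.3743 -150.0582]
 [ 524.256  -215.6963]
 [ 542.6714 -186.5513]
 [ 438.7898 -120.9131]]
6.0
```

View pics/m1.png

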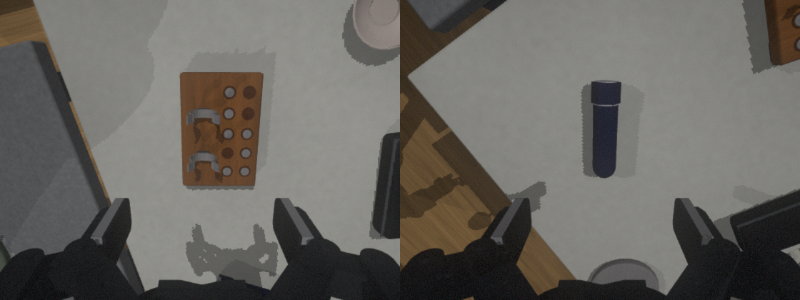

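The wrist views agree with the networks: the capsule lies with its lid towards the camera (at (605,92) in the joined picture), and both clips sit on the left half of the block ((205,115) and (205,160)). I'll grasp now.

```bash
python3 - <<'E'
from h import *
az=np.radians(147.6); c=[.4862,-.1715]
movep(c+[.10],rot(az)); s0=get_state(); print("free",s0["contact_force"])
print("hit",move_l(c+[.003],velocity=.08,until_force=8)); print(get_state()["position"])
grab(80); s=get_state(); print(s["finger_gap"],s["grasp_force"],s["contact_force"],s["position"])
move_l(c+[.12],velocity=.12); sleep(.2); s=get_state(); print("held",s["finger_gap"],s["contact_force"],s["wrist_torque"],s["clock"])
f=cam("wrist"); cv2.imwrite("pics/held.png",f["img"][:,:,::-1])
r=silhouettes("wrist","capsule"); print([(x["score"],x["mask"].sum()) for x in r])
t=tip_of("wrist","capsule"); print([(x["centre"],x["score"]) for x in t])
E
```

```text
free [ 0.6984 -1.2457  0.3921]
hit False
[ 0.4866 -0.1717  0.0035]
0.3214671882216711 78.48188638687134 [-0.3655  0.0621  5.4787] [ 0.4865 -0.1716  0.0035]
held 0.32313448716208576 [-0.5283  0.2487 -0.7181] [-0.002   0.0332 -0.0611] 9.675
[(0.94, np.int64(19074))]
[([285.6, 294.2], 0.83)]
```

View pics/held.png

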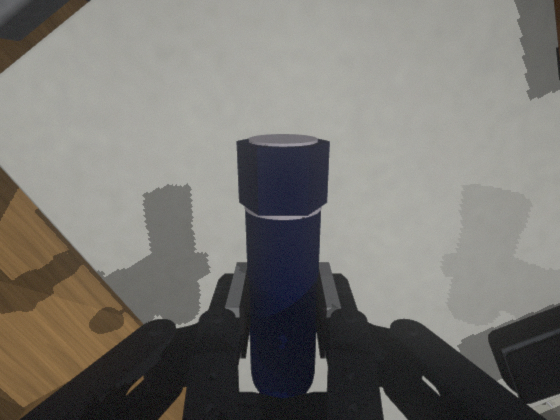

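The capsule is held square: lid end at row 137, lid/tube ring at about row 215, axis at column 284, with the pads around the tube at about row 290. Next I'll check the in-hand offset and measure the clips from closer.

```bash
cat > look2.py <<'E'
from h import *
f=cam("wrist"); T=np.array(f["T_tool_cam"])
def tool(p,z):
    d=T[:3,:3]@[(p[0]-f["cx"])/f["fx"],(p[1]-f["cy"])/f["fy"],1]; o=T[:3,3]; return o+d*(z-o[2])/d[2]
print("ring top",tool([284,217],-.0265),"lid end top",tool([284,145],-.0265),"net",tool([285.6,294.2],-.0115))
print("axis cols at ring/foot",tool([284,212],-.0115),tool([284.5,385],-.0115))
az=np.radians(77.8); u=np.array([np.cos(az),np.sin(az),0]); n=np.array([u[1],-u[0],0])
S=.4260*n+.2195*u; N=["clip_seat","clip_left","clip_right"]; A={k:[] for k in N}
for i,(d,h,l) in enumerate([(.10,.14,0),(.125,.14,.02),(.09,.15,-.02)]):
    movep(S-d*u+l*n+[0,0,h],rot(az)); sleep(.2); f=cam("wrist"); cv2.imwrite(f"pics/n{i}.png",f["img"][:,:,::-1])
    for k in N:
        r=tip_of("wrist",k); print(i,k,[(np.round(x["centre"],1),round(x["score"],2)) for x in r[:2]])
        if r: A[k].append(ray(f,r[0]["centre"]))
P={}
for k in N:
    if len(A[k])>1:
        P[k],e=tri(A[k]); print(k,P[k],e,"lat/along",P[k]@n,P[k]@u)
d=P["clip_left"]-P["clip_right"]; print(np.degrees(np.arctan2(d[1],d[0])),np.linalg.norm(d))
r=silhouettes("wrist","clip_seat"); print([(x["score"],x["mask"].sum()) for x in r])
print(get_state()["clock"])
E
python3 look2.py; python3 -c "
import cv2,numpy as np
cv2.imwrite('pics/m2.png',np.hstack([cv2.resize(cv2.imread(f'pics/n{t}.png'),(400,300)) for t in(0,2)]))"
```

```text
ring top [ 0.0405  0.0006 -0.0265] lid end top [ 0.0659  0.0006 -0.0265] net [-0.0009  0.0014 -0.0115]
axis cols at ring/foot [ 0.0369  0.0007 -0.0115] [-0.0512  0.001  -0.0115]
0 clip_seat [(array([281.3,  56.9]), 0.65)]
0 clip_left [(array([281.3,   6.7]), 0.89), (array([283.7,  58.3]), 0.65)]
0 clip_right [(array([284.2, 105. ]), 0.56)]
1 clip_seat [(array([250.6,  10.4]), 0.9)]
1 clip_left []
1 clip_right [(array([250.4,  65. ]), 0.96)]
2 clip_seat [(array([312.7,  75.4]), 0.65)]
2 clip_left [(array([313.8,  30.2]), 0.82)]
2 clip_right [(array([310.3, 121.5]), 0.71)]
clip_seat [0.463  0.1252 0.0535] [0.0006, 0.0007, 0.0002] lat/along 0.4260786512085829 0.22020655193938915
clip_left [0.4677 0.1496 0.0618] [0.0002, 0.0002] lat/along 0.4254869802908645 0.24504174537538193
clip_right [0.4569 0.0972 0.0516] [0.0014, 0.0006, 0.0008] lat/along 0.42605325227706825 0.1915218294173484
78.4062002086665 0.05449605785438607
[(0.92, np.int64(21803))]
13.1333
```

View pics/m2.png

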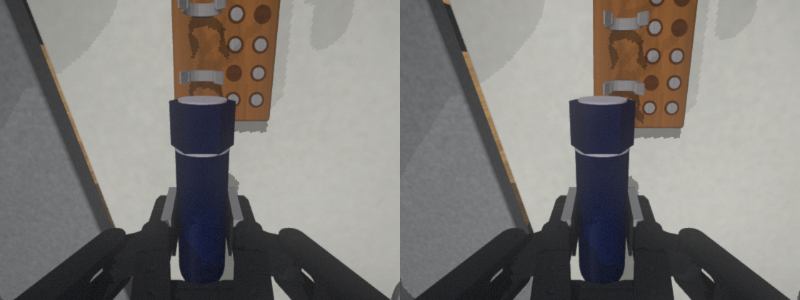

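The clips agree to within about 1 mm (lateral 0.4255, along 0.2197, row at 77.9°), and the capsule is centred in the hand. I'll press it in.

```bash
cat >> h.py <<'E'
AZ=np.radians(77.9); u=np.array([np.cos(AZ),np.sin(AZ),0]); n=np.array([u[1],-u[0],0])
S=.4255*n+.2197*u
def st(tag=""):
    s=get_state(); p=np.array(s["position"]); print(tag,"lat %.4f al %.4f z %.4f"%(p@n-S@n,p@u-S@u,p[2]),"F",np.array(s["contact_force"]),"M",np.array(s["wrist_torque"]),"gap %.3f t %.2f"%(s["finger_gap"],s["clock"])); return s
E
python3 - <<'E'
from h import *
movep(S+[0,0,.08],rot(AZ)); sleep(.3); st("above")
for z in (.066,.060,.052,.046,.042,.038,.035,.033,.031):
    h=move_l(S+[0,0,z],velocity=.02,until_force=19); st(f"{z} {h}")
    if h: break
E
```

```text
above lat 0.0006 al -0.0005 z 0.0808 F [ 0.4907  0.1139 -0.899 ] M [0.0375 0.0137 0.0363] gap 0.321 t 13.97
0.066 False lat 0.0000 al 0.0000 z 0.0660 F [-0.025   0.3079 -0.7254] M [-0.0201  0.0055  0.0271] gap 0.318 t 14.82
0.06 False lat 0.0005 al 0.0001 z 0.0601 F [ 0.3024  0.4764 -0.6016] M [-0.0477 -0.25   -0.0334] gap 0.319 t 15.28
0.052 False lat 0.0011 al 0.0005 z 0.0532 F [0.2159 0.9662 9.4289] M [-0.0009  0.1091 -0.0394] gap 0.321 t 15.82
0.046 False lat 0.0008 al 0.0006 z 0.0467 F [0.9608 0.8879 5.0255] M [ 0.1805 -0.2144 -0.0094] gap 0.324 t 16.27
0.042 False lat 0.0004 al 0.0003 z 0.0417 F [ 4.76    1.6162 -6.9415] M [ 0.2665 -0.8868 -0.037 ] gap 0.317 t 16.62
0.038 False lat 0.0003 al -0.0003 z 0.0375 F [ 5.2988 -0.1112 -9.8319] M [-0.0389 -1.0886 -0.0009] gap 0.319 t 16.98
0.035 True lat 0.0004 al -0.0002 z 0.0357 F [-1.7142 -0.9508  9.3259] M [-0.0388  0.3781  0.0627] gap 0.324 t 17.20
```

```bash
python3 - <<'E'
from h import *
z=get_state()["position"][2]; sleep(.2); s=st("rest")
for i in range(12):
    z-=.0004; move_l(S+[0,0,z],velocity=.01,until_force=8); sleep(.1); s=st(f"{z:.4f}")
    if s["contact_force"][2]>17: break
E
```

```text
rest lat 0.0004 al -0.0002 z 0.0357 F [-2.1665 -0.2425  8.6282] M [-0.0568  0.326  -0.0635] gap 0.323 t 17.40
0.0353 lat 0.0003 al -0.0002 z 0.0358 F [ 0.6234 -1.4181  6.3899] M [-0.3883 -0.2434 -0.0693] gap 0.321 t 17.78
0.0349 lat 0.0003 al -0.0002 z 0.0356 F [-0.3953 -1.9793 10.0894] M [-0.3894 -0.026  -0.0259] gap 0.323 t 18.13
0.0345 lat 0.0003 al -0.0002 z 0.0355 F [-0.5365 -2.2017 12.5802] M [-0.4329  0.1464  0.0639] gap 0.325 t 18.48
0.0341 lat 0.0003 al -0.0002 z 0.0353 F [-2.4573 -2.4141 15.5847] M [-0.5112  0.3322 -0.0111] gap 0.322 t 18.83
0.0337 lat 0.0003 al -0.0002 z 0.0352 F [-1.9504 -1.7932 18.6151] M [-0.5414  0.4928  0.0754] gap 0.323 t 19.18
```

It's on the solid floors: 25 N/mm matches the foam pads, and the axis height is about 0.047. I'll ease off to zero, then run the pull proof.

```bash
cat > pull.py <<'E'
from h import *
def fz():
    v=[]
    for _ in range(5): sleep(.02); v.append(get_state()["contact_force"][2])
    return float(np.mean(v))
z=.0337; log=[]
def step(dz):
    global z
    z+=dz; move_l(S+[0,0,z],velocity=.01); f=fz(); log.append((round(z,5),round(get_state()["position"][2],5),round(f,1))); return f
f=fz(); print("start",f)
while f>1: f=step(min(.0004,max(.0001,.08e-3*f)))
sleep(.5); st("neutral"); print(fz())
for i in range(40):
    f=step(.00012 if f>-7 else .00006)
    if f<-8.6: break
print(log); 
for i in range(6):
    print("hold",round(fz(),2)); sleep(.12)
st("held")
while f<-1 and len(log)<90: f=step(-.0002)
sleep(.3); print(log[-4:]); st("eased")
E
python3 pull.py
```

```text
start 18.77399652700573
neutral lat 0.0003 al -0.0002 z 0.0361 F [ 3.2818 -3.3084  0.3884] M [-0.7339 -0.8502 -0.028 ] gap 0.318 t 22.10
0.1881242793612275
[(0.0341, np.float64(0.03536), 15.0), (0.0345, np.float64(0.03549), 12.6), (0.0349, np.float64(0.03566), 9.9), (0.0353, np.float64(0.03579), 6.6), (0.0357, np.float64(0.03588), 4.7), (0.03607, np.float64(0.03603), 2.2), (0.03625, np.float64(0.03612), 0.2), (0.03637, np.float64(0.03618), -0.5), (0.03649, np.float64(0.03623), -1.4), (0.03661, np.float64(0.03625), -2.0), (0.03673, np.float64(0.03628), -2.9), (0.03685, np.float64(0.03634), -3.6), (0.03697, np.float64(0.03638), -4.5), (0.03709, np.float64(0.03642), -5.3), (0.03721, np.float64(0.03646), -5.8), (0.03733, np.float64(0.03649), -6.6), (0.03745, np.float64(0.03654), -7.6), (0.03751, np.float64(0.03654), -8.3), (0.03757, np.float64(0.03658), -8.5), (0.03763, np.float64(0.03661), -8.6), (0.03769, np.float64(0.03661), -9.4)]
hold -9.42
hold -9.14
hold -9.27
hold -8.92
hold -9.46
hold -9.22
held lat -0.0002 al -0.0001 z 0.0366 F [ 5.2856 -2.8008 -9.9002] M [-0.5913 -1.3252 -0.0441] gap 0.323 t 28.05
[(0.03669, np.float64(0.03628), -2.6), (0.03649, np.float64(0.03626), -2.5), (0.03629, np.float64(0.03621), -1.7), (0.03609, np.float64(0.03612), -0.1)]
eased lat -0.0001 al -0.0001 z 0.0361 F [ 1.4671 -2.7511  1.5753] M [-0.874  -0.5563 -0.0203] gap 0.324 t 31.02
```

```bash
python3 - <<'E'
from h import *
let_go(); sleep(.2); st("open")
move_l(S+[0,0,.19],velocity=.1)
movep(S-.03*u+[0,0,.22],rot(AZ)); sleep(.3); st("up")
f=cam("wrist"); cv2.imwrite("pics/fin.png",f["img"][:,:,::-1])
t=tip_of("wrist","capsule"); W=[ray(f,t[0]["centre"])]
for c in ("top","scene"):
    g=cam(c); t=tip_of(c,"capsule")
    if t: W.append(ray(g,t[0]["centre"]))
x,e=tri(W); print(x,e,"lat",x@n-S@n,"al",x@u-S@u)
g=cam("scene")["img"][90:230,200:380,::-1]
cv2.imwrite("pics/m3.png",np.hstack([cv2.resize(f["img"][:,:,::-1],(400,300)),cv2.resize(g,(386,300),interpolation=2)]))
E
```

```text
open lat -0.0000 al 0.0000 z 0.0361 F [ 0.1162  0.0891 -0.0312] M [-0.0482  0.0056 -0.0245] gap 0.996 t 31.82
up lat -0.0005 al -0.0297 z 0.2193 F [-0.3067  0.9087  0.6974] M [ 0.0604  0.0182 -0.0067] gap 1.001 t 34.10
[0.4616 0.1238 0.0507] [0.001, 0.0029, 0.0027] lat -0.00010310339295493964 al -0.0018589652147758262
```

View pics/m3.png

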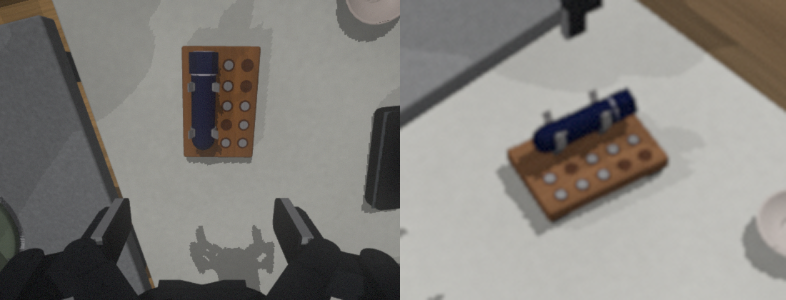

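The capsule sits down in both clips, lid past the upper clip (ring at row 75, clips at rows 87 and 133 in the joined picture). I'll check the endways offset more exactly on an enlarged crop.

```bash
python3 - <<'E'
import cv2
i=cv2.imread("pics/fin.png")[55:230,240:375]
cv2.imwrite("pics/crop.png",cv2.resize(i,None,fx=3.4,fy=3.4,interpolation=cv2.INTER_CUBIC))
from h import *
f=cam("wrist")
for k in("clip_seat","clip_left","clip_right","capsule"):
    r=tip_of("wrist",k)
    for x in r[:1]: p=onz(f,x["centre"],.047); print(k,x["centre"],x["score"],"lat",p@n-S@n,"al",p@u-S@u)
r=silhouettes("wrist","capsule")[0]["mask"]; ys=np.where(r.any(1))[0]; print("rows",ys[0],ys[-1])
for row,z in ((ys[0],.047),(ys[-1],.047),(104,.062)): print(row,onz(f,[284,row],z)@u-S@u)
E
```

```text
clip_seat [284.3, 154.5] 0.22 lat 0.001399066915228231 al -0.004140325725770944
clip_left [281.2, 119.7] 0.59 lat -0.0013501376999296988 al 0.02652001916562685
clip_right [282.8, 182.4] 0.97 lat 3.433397001406657e-05 al -0.03020120325530365
capsule [279.4, 153.5] 0.92 lat -0.0030301589436995124 al -0.0032293928438345554
rows 71 209
71 0.0663129744785628
209 -0.05638468386426995
104 0.04042518109428697
```

View pics/crop.png

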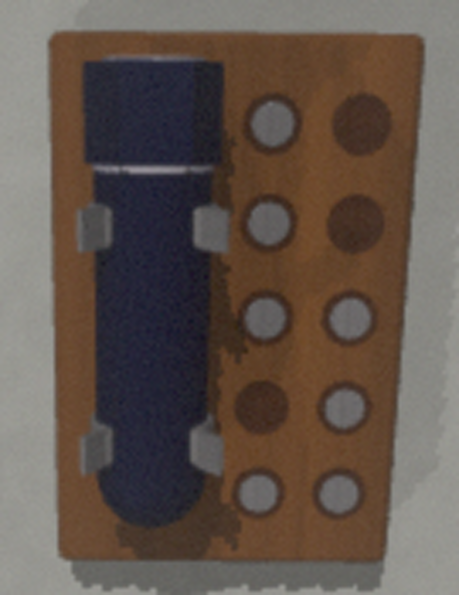

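```bash
python3 - <<'E'
from h import *
f=cam("wrist"); T=f["cam_to_world"]; print("cam al",T[:3,3]@u-S@u,"z",T[2,3])
for z in (.060,.064,.068):
    a=onz(f,[283,122],z)@u-S@u; b=onz(f,[283,187.4],z)@u-S@u; print(z,a,b,a-b,(a+b)/2)
for row in (71,55+33/3.4,55+560/3.4): print(row,onz(f,[283,row],.022)@u-S@u)
E
```

```text
cam al 0.05435111756251107 z 0.3630266907882447
0.06 0.025691089444324577 -0.031454627919627165 0.05714571736395174 -0.0028817692376512938
0.064 0.02606940632517271 -0.03032197857763111 0.05639138490280382 -0.0021262861262291988
0.068 0.026447723206020873 -0.029189329235635025 0.0556370524416559 -0.001370803014807076
71 0.06718067560768018
64.70588235294117 0.07246938348020607
219.7058823529412 -0.07707727601564304
```

The endways offset is about 2 mm (limit 7), and the lid is clear of the clips. I'm handing in.

```bash
python3 -c "
from cell import *
print(sign_off(), get_state()['clock'])"
```

```text
the job is handed in; nothing more can be done
the job is handed in; nothing more can be done
```

The capsule is fully home in both clips, held a pull of about 8–9 N for over a second, and was released still seated about 2 mm endways of the seat point; the job is handed in, with no verdict shown.

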